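# Set up a trim-reel stand on its kickstand and hold it upright

### The job

The trim-reel stand on the tailor's bench has tipped over towards its reel. Flip its kickstand all the way down past its over-centre point until it drops against its stop, then bring the frame upright so that the kickstand's foot presses on the rubber pad of the base plate, and hold it there with the gripper against tipping. Finish while still holding the frame upright (do not let go), and leave the other things on the bench where they are.

Things in the scene. Friction and masses are not known exactly. Their poses are not given: they have to be found in the camera images.
- frame (a joint): lean of the reel frame about its foot hinge, rad: 0 = upright, positive = tipped over towards the reel side (the base plate's +x side, away from the kickstand). At the start it lies against its stop at 0.36. It can be pulled to -0.10 while the kickstand is up. The reel's overhang always makes it fall back to 0.36 when let go; holding it takes about 0.5 to 4 N at the top bar.
- kickstand (a joint): swing of the kickstand, rad: 0 = folded up (as at the start), 1.92 = fully down against its stop. A steel disc weight (48 mm across, on a short arm beside the pivot, 50 mm from it) makes it tip over centre at about 0.8: below that it falls back up to 0, above it falls down to 1.92 by itself and stays. It turns easily: under 0.1 N m, about 1 N near the end of the leg.
- base: fixed dark steel base plate of the reel stand, 260 x 200 mm, 10 mm thick, lying flat. Origin on its underside at table height; the plate runs from 140 mm behind to 120 mm ahead of it along its x axis. +x is the reel side, -x the kickstand side, z up. At yaw 0 its +x points away from the robot. Its yaw varies by up to 0.4 rad either way.
- pad: fixed rubber landing pad on the base plate, 56 (x) x 70 (y) mm, 4 mm thick, where the kickstand's foot comes to bear when the frame is upright. Origin at the centre of its underside, 10 mm above the table; axes as the base plate.
- foot_hinge (a point): on the frame's foot hinge axis (along y), midway between the uprights, 28 mm above the table. Its axes turn with the frame: y along the hinge, z up along the frame, x towards the reel. The frame is two square 14 mm uprights, 132 mm apart, 226 mm tall, with a round top bar, a middle rail and the hub with a 96 mm wooden reel on the +x side.
- top_bar (a point): centre of the frame's round steel top bar, 18 mm thick, 118 mm clear between the uprights, running along y, 222 mm up the frame from the foot hinge. Axes turn with the frame (as foot_hinge). The bar is free above; the nearest thing under it is the reel, 74 mm lower.
- stand_pivot (a point): the point on the kickstand's swing axis (which runs along the frame's x axis) that lies in the plane in which the outer part of its leg swings: 95 mm up the frame from the foot hinge and 80 mm out from it on the -x side. Axes as foot_hinge. The pivot knuckle itself sits on the frame's middle rail. The disc weight swings between the leg's plane and the frame: it starts up on the -y side of the pivot, goes over the top and ends up on the +y side.
- stand_end (a point): centre of the 16 mm ball foot at the end of the kickstand's 12 mm thick round steel leg, 103 mm from the swing axis. Folded up, the leg points sideways to the frame's +y and 10 degrees above level (seen in the frame's own axes); going down it swings through level and past straight-down, stopping 10 degrees beyond on the -y side. From 30 mm off the axis outward the leg lies in the swing plane through stand_pivot (within 8 mm).
- oil_bottle: bystander: clear plastic oil bottle with a black cap, 44 mm across, 120 mm tall; origin at its foot
- thread_spool: bystander: small wooden spool standing on end, 32 mm across, 50 mm tall; origin at its foot
- tape_core: bystander: cardboard ring lying flat, 64 mm across, 20 mm high; origin at its underside
- mug: bystander: white mug, 80 mm across, 95 mm tall; origin at its foot
- shears: bystander: tailor's shears lying flat, 260 mm long, 12 mm thick; origin at the middle
- brush: bystander: lint brush lying flat, handle and head along its x axis; origin at its middle underneath
- pin_tin: bystander: low round metal tin, 70 mm across, 35 mm high; origin at its foot

How it is judged:
By the outcome, as a careful person would: the job done as asked, in the order asked, and still so for the second after the job is handed in, while the arm keeps its last pose, push and grip.
It also fails if it takes over 45 s, if anything falls off the work surface, if the arm or the gripper's body presses on something with over 40 N, if the wrist force passes 120 N, or if a joint passes its speed limit or range.

### The arm

A 7-joint arm with a two-finger parallel gripper is mounted at the origin on the work surface. World frame = base frame: x ahead of the robot, y to its left, z up, the work surface at z = 0. Lengths are in m, angles in rad, forces in N, time in s.
With the tool pointing down it reaches from about 0.4 to 0.85 m from the base axis. Payload 10.4 kg.
Tool frame: the origin (TCP) lies between the finger pads; the fingertips stand 22 mm ahead of it and the grasp point (between the pads) lies 3 mm ahead of it; z points along the fingers, y is the line along which they close (so a half turn about z gives the same grasp; the last joint's range is limited). The gripper opens to 85 mm and grips with 20 to 120 N. Pads are 22 mm wide; open, the fingers measure 114 mm over their backs; the gripper's body (76 mm by 85 mm) begins 54 mm behind the grasp point. The pads swing forward as they close: fully open they stand 13 mm farther back than shut.
Start: joints at [-1.254, 0.332, -0.065, 1.46, 0.022, 1.35, -0.088], TCP at [0.208, 0.589, 0.253] pointing down, gripper open.
Joint ranges: [-2.6, 2.6], [-0.5, 2.12], [-1.47, 1.34], [0.16, 2.42], [-1.27, 4.41], [0.06, 2.06], [-2.6, 2.6]. Speed limits (rad/s): [2.22, 2.22, 2.79, 2.79, 3.14, 3.14, 3.14].

### API

Orientations are given as a unit quaternion [x, y, z, w].
In Python, from workcell import manip, camera, ticket, boxes_of, outline_of gives the robot as it stands.
- The arm moves only by the tool carry_out, never from a script. Its argument "deltas" is a list of rows, each a list of 5 numbers: the shift along the tool's x, y, z as a fraction of full scale, then the turn about the tool's z as a fraction of full scale, then the opening, from -1 (shut) to 1 (fully open), so that 0 is half open. In form: [[tx, ty, tz, spin, gripper], ...]. A call has 1 to 20 rows; each row is the pose to reach, as a shift and turn from the pose commanded when the call began, along the tool's axes at that moment; what a row does not reach only later rows make up. Full scale, the value 1, is 150 mm for a shift and 30 degrees for a turn. A row lasts 1/8 s, in which the tool goes at most 62.5 mm and 10.7 degrees, less where a joint would pass 70% of its speed; a pose out of reach is approached as far as the arm can. A call with a number of a shift or a turn outside -1 to 1 is refused whole. A call with a gripper value outside its range is refused whole. The fingers move at their own pace and stop on an object; "force" is the grip in N (left out, the last holds). Time passes only in rows, so rows that repeat a pose let the fingers close. It gives the time, the measured TCP pose, the force, the opening and the grip force at its end, in the units of the state.
- manip.get_obs(): the state, without advancing time (a new reading comes with each control period).
- camera(name): name is "side" or "top"; returns a dict with "img" (420x560x3 uint8, red, green, blue), "depth" (420x560 float32, m along the optical axis (not along the pixel's ray), 0 where there is no reading), "vertical_fov" (degrees; the focal length in pixels is half the picture's height over the tangent of half this angle, whatever the lens; pixels are square), "cx", "cy" (the principal point, pixels), "R" (3x3) and "t" (3): a world point X has camera coordinates R X + t. Camera axes: x right, y down, z forward; pixel columns grow to the right and rows downward; lengths in m; the calibration is good to about 2 mm. A picture is of the moment at which its call begins.
- ticket.hand_in(): hands the job in; it is judged then, once.
Trained networks look in a picture, given as the dict that the camera call returned (one of the last four; its "shot" number tells which), for a name from the list of things; names that differ only in an ending like _2 or _b are one class to them, and where a whole thing is asked for, a point or a joint stands for the part that bears it (a point fixed in the world has none). Each returns a list of dicts, best first, with "conf" (0 to 1); they miss things now and then, are a little off and sometimes report something else, mostly with a low value. They report only what shows in the picture. A call takes as long as a camera call.
- boxes_of(query, picture): "position" ([x, y, z] in m, in world coordinates, good to about 4 mm: the middle of the surface that is visible of it).
- outline_of(query, picture): "region" (420x560 bool, what is visible of it).
The state is a dict: "clock": time; "joint_pos": joint angles; "joint_velocities": joint speeds; "tau": joint torques, N m; "position": TCP position; "ee_rot": TCP orientation; "ft_force": force on the tool from outside, world axes, zero at the start; "torque": the same for the moment, N m; "grip_width": opening from 0.0 (shut) to 1.0 (fully open); "grasp_force": force on a finger pad.
Only numpy, scipy, OpenCV 4.12 (cv2) and the standard library are available. Lean on these libraries where they do the work, as an engineer would, in place of code of your own. Each camera call takes 0.05 s, during which the arm holds its last target. There are 200 camera calls.

## Working session

There is one attempt and no reset: what is moved stays moved. The work goes in short steps, Python scripts to look and compute and a tool call to move; the robot and the scene stay as the last step left them, time stands still between calls to the robot, and variables do not carry over. Pictures are saved under pics/ and viewed, at most 10 in all, crops included, and the job is handed in when it is done.

Besides the shell and the picture viewer there is one more tool, called after "Emit:" as name(argument=value, ...) on one line, values as JSON. carry_out: Moves the arm, as the interface text tells. Its arguments: {"type":"object","properties":{"deltas":{"type":"array","items":{"type":"array","items":{"type":"number"}}},"force":{"type":"number"}},"required":["deltas"]}

```bash
mkdir -p pics
cat > h.py <<'E'
import numpy as np, cv2
from workcell import manip, camera, ticket, boxes_of, outline_of
from scipy.spatial.transform import Rotation as Ro
def cloud(p):
    h,w=p["depth"].shape; f=h/2/np.tan(np.radians(p["vertical_fov"])/2)
    v,u=np.mgrid[:h,:w]; d=p["depth"]
    c=np.stack([(u-p["cx"])/f*d,(v-p["cy"])/f*d,d],-1)
    return (c-p["t"])@p["R"]
def proj(p,X):
    h=p["depth"].shape[0]; f=h/2/np.tan(np.radians(p["vertical_fov"])/2)
    c=np.asarray(X)@p["R"].T+p["t"]; return c[...,:2]/c[...,2:]*f+[p["cx"],p["cy"]]
def save(n,p): cv2.imwrite(f"pics/{n}.png",p["img"][:,:,::-1])
E
cat > a.py <<'E'
from h import *
o=manip.get_obs(); print(o["position"],o["ee_rot"],o["clock"],o["ft_force"])
ims=[]
for n in("side","top"):
    p=camera(n); ims.append(p["img"]); print(n,"cam at",-p["R"].T@p["t"])
    for q in["base","pad","frame","top_bar","kickstand","stand_end","stand_pivot","foot_hinge","oil_bottle","thread_spool","tape_core","mug","shears","brush","pin_tin"]:
        print(q,[(np.round(b["position"],3).tolist(),round(b["conf"],2)) for b in boxes_of(q,p)[:2]])
    save(n+"0",p)
    np.savez(n+"0.npz",**{k:v for k,v in p.items()})
E
python3 a.py
```

```text
[0.20815481 0.58897638 0.25249843] [ 1.69008159e-01  9.85614403e-01 -6.95063990e-04 -8.61861126e-05] 0.0 [-0.23551964  0.45776767  0.09010641]
side cam at [ 0.92935605 -0.80578491  1.03192348]
base [([0.554, -0.101, 0.007], 0.87)]
pad [([0.465, -0.113, 0.017], 0.85)]
frame [([0.605, -0.085, 0.14], 0.82), ([0.652, -0.448, 0.034], 0.44)]
top_bar [([0.606, -0.082, 0.137], 0.87)]
kickstand [([0.528, -0.073, 0.158], 0.83), ([0.719, -0.158, 0.018], 0.61)]
stand_end [([0.526, -0.07, 0.159], 0.83), ([0.458, 0.379, 0.063], 0.5)]
stand_pivot [([0.598, -0.08, 0.142], 0.66)]
foot_hinge [([0.601, -0.085, 0.142], 0.89), ([0.683, 0.016, 0.04], 0.74)]
oil_bottle [([0.539, -0.269, 0.073], 0.71)]
thread_spool [([0.685, 0.015, 0.037], 0.45)]
tape_core [([0.721, -0.159, 0.018], 0.88)]
mug [([0.458, 0.379, 0.065], 0.83), ([0.721, -0.16, 0.016], 0.22)]
shears [([0.314, -0.433, 0.016], 0.68)]
brush [([0.671, 0.384, 0.019], 0.95), ([0.542, -0.268, 0.075], 0.35)]
pin_tin [([0.653, -0.446, 0.031], 0.94)]
top cam at [ 0.47204706 -0.00503147  1.37145333]
base [([0.518, -0.073, 0.008], 0.85)]
pad [([0.459, -0.11, 0.011], 0.74)]
frame [([0.587, -0.069, 0.138], 0.61), ([0.646, -0.437, 0.038], 0.3)]
top_bar [([0.586, -0.068, 0.138], 0.78)]
kickstand [([0.549, -0.077, 0.156], 0.84)]
stand_end [([0.547, -0.077, 0.153], 0.87), ([0.68, 0.022, 0.052], 0.31)]
stand_pivot [([0.584, -0.066, 0.138], 0.78)]
foot_hinge [([0.585, -0.071, 0.143], 0.92)]
oil_bottle [([0.533, -0.252, 0.081], 0.57), ([0.585, -0.068, 0.14], 0.38)]
thread_spool [([0.716, -0.149, 0.019], 0.74), ([0.682, 0.018, 0.049], 0.54)]
tape_core [([0.717, -0.149, 0.018], 0.61)]
mug []
shears [([0.304, -0.43, 0.009], 0.83), ([0.646, -0.437, 0.033], 0.3)]
brush [([0.671, 0.39, 0.016], 0.76)]
pin_tin [([0.647, -0.436, 0.035], 0.9)]
```

Run:
```python
import cv2
a=cv2.imread("pics/side0.png");cv2.imwrite("pics/side0c.png",cv2.resize(a[100:350,150:480],None,fx=2.3,fy=2.3))
a=cv2.imread("pics/top0.png");cv2.imwrite("pics/top0c.png",a)
```

```text
(no output)
```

View pics/side0c.png

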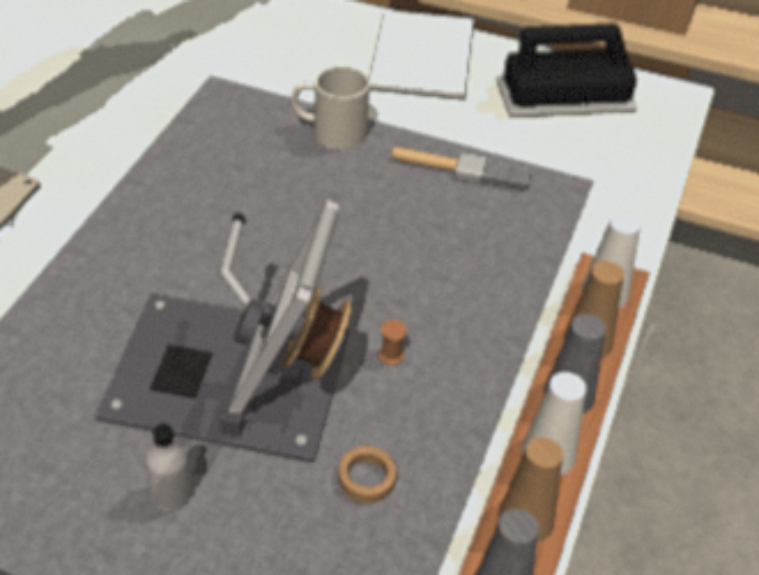

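View pics/top0c.png

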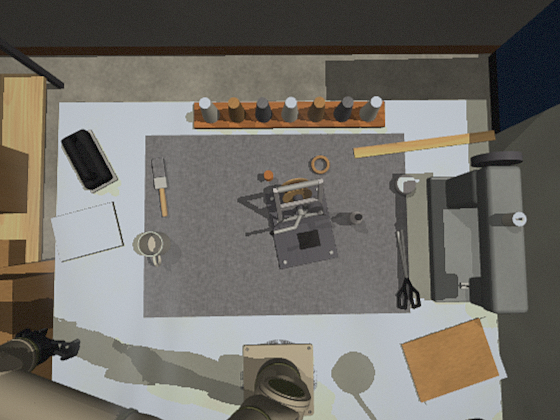

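Side view: the frame leans to the right (reel side), the leg points up-left and its black ball is at crop (238,217). Top view: plate spans about (275-337,185-268), pad at (309,240), leg end near (270,236).

```bash
cat > b.py <<'E'
from h import *
P=[]
for n in("side","top"):
    p=dict(np.load(n+"0.npz"));c=cloud(p)
    m=(c[...,2]>0.004)&(c[...,2]<0.02)&(np.hypot(c[...,0]-.54,c[...,1]+.09)<.19)&(p["img"].max(-1)<105)
    k,l,st,ce=cv2.connectedComponentsWithStats(m.astype(np.uint8)); i=1+st[1:,4].argmax(); q=c[l==i]
    r=cv2.minAreaRect((q[:,:2]*1000).astype(np.float32)); print(n,r,np.median(q[:,2]))
    t=c[(c[...,2]>.215)&(c[...,2]<.27)&(np.hypot(c[...,0]-.6,c[...,1]+.09)<.2)]
    print("top pts",len(t),np.round(t.mean(0),3)); 
    if len(t)>5:
        r=cv2.minAreaRect((t[:,:2]*1000).astype(np.float32)); print(r,t[:,2].max())
    # leg points: above z .12 on kickstand side
    for b in ("kickstand",):
        mask=outline_of
E
cat >> b.py <<'E'
for n in("side","top"):
    p=camera(n);c=cloud(p)
    for q in("kickstand","top_bar","pad"):
        b=outline_of(q,p)
        if b:
            g=c[b[0]["region"]&(c[...,2]>.003)]; print(n,q,b[0]["conf"],len(g),np.round(np.percentile(g,[1,50,99],axis=0),3).tolist())
            if q=="pad": print(cv2.minAreaRect((g[:,:2]*1000).astype(np.float32)))
            if q=="kickstand":
                i=np.argsort(g[:,2])[-12:]; print(np.round(g[i],3).tolist())
E
python3 b.py
```

```text
side ((515.23095703125, -84.38194274902344), (271.4501037597656, 206.4223175048828), 12.14025592803955) 0.010658230949612017
top pts 380 [ 0.62  -0.078  0.24 ]
((615.2164306640625, -66.24977111816406), (23.69251823425293, 149.01724243164062), 11.470701217651367) 0.24826986684842994
top ((497.3954162597656, -87.72966766357422), (234.29141235351562, 205.36990356445312), 10.981505393981934) 0.009733096741038349
top pts 338 [ 0.618 -0.064  0.24 ]
((617.5867919921875, -65.11181640625), (23.563640594482422, 145.25038146972656), 11.229637145996094) 0.24875307508042557
side kickstand 0.88 277 [[0.484, -0.141, 0.135], [0.53, -0.072, 0.161], [0.575, 0.01, 0.181]]
[[0.569, -0.117, 0.178], [0.568, -0.132, 0.178], [0.562, -0.11, 0.178], [0.564, -0.124, 0.179], [0.563, -0.121, 0.179], [0.567, -0.124, 0.18], [0.565, -0.121, 0.18], [0.566, -0.128, 0.18], [0.563, -0.116, 0.18], [0.565, -0.115, 0.181], [0.564, -0.119, 0.181], [0.929, -0.806, 1.032]]
side top_bar 0.86 2196 [[0.485, -0.15, 0.004], [0.595, -0.082, 0.138], [0.652, 0.046, 0.247]]
side pad 0.59 443 [[0.43, -0.146, 0.009], [0.463, -0.11, 0.014], [0.494, -0.073, 0.019]]
((462.4388732910156, -107.37651824951172), (60.59196472167969, 79.35091400146484), 11.977108001708984)
top kickstand 0.72 378 [[0.485, -0.14, 0.008], [0.55, -0.083, 0.155], [0.579, 0.013, 0.179]]
[[0.573, -0.114, 0.177], [0.564, -0.126, 0.177], [0.567, -0.117, 0.177], [0.567, -0.114, 0.177], [0.564, -0.113, 0.178], [0.567, -0.125, 0.178], [0.573, -0.126, 0.178], [0.564, -0.11, 0.179], [0.567, -0.119, 0.179], [0.57, -0.122, 0.179], [0.57, -0.119, 0.179], [0.472, -0.005, 1.371]]
top top_bar 0.72 1703 [[0.488, -0.143, 0.009], [0.588, -0.068, 0.139], [0.653, 0.007, 0.247]]
top pad 0.91 383 [[0.435, -0.147, 0.006], [0.466, -0.112, 0.013], [0.499, -0.072, 0.02]]
((460.2397155761719, -78.6034927368164), (61.95149230957031, 140.37112426757812), 10.506396293640137)
```

Emit:
carry_out(deltas=[[-0.3,-0.3,0,0.3,-1],[-0.6,-0.6,0,0.6,-1],[-0.9,-0.9,0,0.9,-1],[-1,-1,0,1,-1],[-1,-1,0,1,-1]], force=30)

```text
clock: 2.62
position: [0.3006, 0.3969, 0.2538]
ee_rot: [0.419, 0.908, 0.0, 0.0]
ft_force: [-0.1, 0.1, 0.1]
grip_width: 0.001
grasp_force: 0.0
```

```bash
cat > go.py <<'E'
# usage: go.py  bx by z(tool tip/TCP z) -> tool-frame deltas to TCP at base-coords(mm) bx,by and world z, tool y along base x
from h import *
import sys
bx,by,z=map(float,sys.argv[1:4]); yaw=.199;H=np.array([.540,-.081])
ex=np.array([np.cos(yaw),np.sin(yaw)]);ey=np.array([-ex[1],ex[0]])
o=manip.get_obs();R=Ro.from_quat(o["ee_rot"]).as_matrix()
T=np.r_[H+bx/1e3*ex+by/1e3*ey,z]
ty=R[:2,1]; a=np.arctan2(ty[1],ty[0])
print("t",o["clock"],"pos",o["position"].round(4),"base",np.round([(o["position"][:2]-H)@ex*1e3,(o["position"][:2]-H)@ey*1e3],1),"F",o["ft_force"].round(2),"w",round(o["grip_width"],3),o["grasp_force"])
print("delta frac",(R.T@(T-o["position"])/.15).round(3),"spin frac",round(np.degrees(a-yaw)/30,3), "tool y in base frame deg",round(np.degrees(a-yaw),2))
E
python3 go.py -40 55 .215
```

```text
t 2.625 pos [0.3006 0.3969 0.2538] base [-140.2  515.8] F [-0.06  0.09  0.1 ] w 0.001 0.0
delta frac [-3.01  -0.905  0.257] spin frac 0.967 tool y in base frame deg 29.0
```

Emit:
carry_out(deltas=[[-0.33,-0.1,0,0.3,-1],[-0.66,-0.2,0,0.6,-1],[-1,-0.3,0,0.967,-1],[-1,-0.3,0,0.967,-1]])

```text
clock: 3.12
position: [0.3643, 0.253, 0.2537]
ee_rot: [0.634, 0.773, 0.0, 0.0]
ft_force: [-0.5, 1.6, -0.3]
grip_width: -0.001
grasp_force: 0.0
```

```bash
python3 go.py -40 55 .215
```

```text
t 3.125 pos [0.3643 0.253  0.2537] base [-106.2  362.2] F [-0.5   1.64 -0.26] w -0.001 0.0
delta frac [-2.047  0.447  0.257] spin frac -0.005 tool y in base frame deg -0.15
```

Emit:
carry_out(deltas=[[-0.35,0.08,0,0,-1],[-0.7,0.16,0,0,-1],[-1,0.22,0,0,-1],[-1,0.22,0,0,-1]])

```text
clock: 3.62
position: [0.4264, 0.1133, 0.2536]
ee_rot: [0.633, 0.774, 0.0, 0.0]
ft_force: [-0.7, 1.1, 1.0]
grip_width: 0.001
grasp_force: 0.0
```

Emit:
carry_out(deltas=[[-0.35,0.08,0,0,-1],[-0.7,0.16,0.1,0,-1],[-1,0.22,0.2,0,-1],[-1.0,0.22,0.25,0,-1],[-1.0,0.22,0.25,0,-1]])

```text
clock: 4.25
position: [0.4876, -0.0237, 0.2152]
ee_rot: [0.631, 0.776, -0.001, -0.0]
ft_force: [0.2, 1.3, 0.2]
grip_width: 0.005
grasp_force: 0.0
```

```bash
python3 go.py -40 55 .185; python3 -c "
from h import *
p=camera('side');save('s1',p);a=cv2.imread('pics/s1.png');cv2.imwrite('pics/s1c.png',cv2.resize(a[100:350,150:400],None,fx=2.3,fy=2.3))"
```

```text
t 4.25 pos [ 0.4876 -0.0237  0.2152] base [-40.   66.5] F [0.22 1.3  0.21] w 0.005 0.0
delta frac [-0.077  0.     0.201] spin frac 0.011 tool y in base frame deg 0.34
```

View pics/s1c.png

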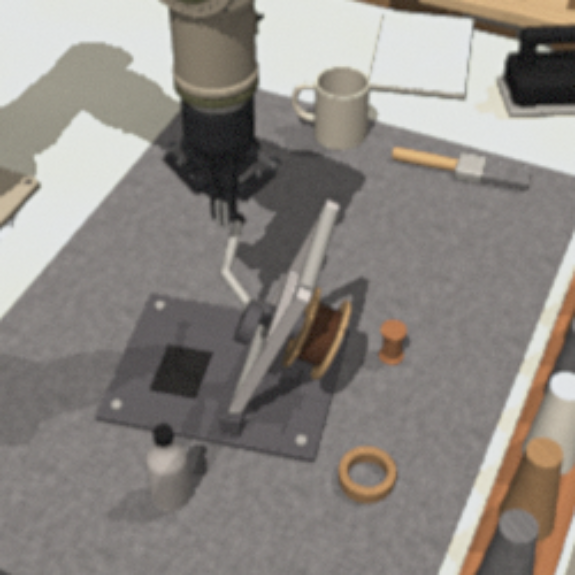

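Shut fingers are at crop (228,205), right above the leg (ball ~(238,235), bend (225,272)), clear of the disc at (252,320). Pushing down along the tilted swing plane.

Emit:
carry_out(deltas=[[-0.077,0,0.05,0,-1],[-0.077,0,0.12,0,-1],[-0.077,0,0.19,0,-1],[-0.077,-0.02,0.25,0,-1],[-0.077,-0.04,0.31,0,-1],[-0.077,-0.06,0.37,0,-1],[-0.077,-0.08,0.43,0,-1],[-0.077,-0.1,0.49,0,-1],[-0.077,-0.12,0.55,0,-1],[-0.077,-0.14,0.61,0,-1],[-0.077,-0.147,0.675,0,-1],[-0.077,-0.147,0.675,0,-1],[-0.077,-0.147,0.675,0,-1],[-0.077,-0.147,0.675,0,-1]])

```text
clock: 6.05
position: [0.4686, -0.0418, 0.1149]
ee_rot: [0.633, 0.775, 0.0, 0.0]
ft_force: [-0.4, -0.2, -0.2]
grip_width: -0.0
grasp_force: 0.0
```

```bash
python3 go.py -62 55 .25; python3 -c "
from h import *
p=camera('side');save('s2',p);a=cv2.imread('pics/s2.png');cv2.imwrite('pics/s2c.png',cv2.resize(a[100:350,150:400],None,fx=2.3,fy=2.3))
print([(b['position'],b['conf']) for b in boxes_of('stand_end',p)])"
```

```text
t 6.05 pos [ 0.4686 -0.0418  0.1149] base [-62.2  52.5] F [-0.39 -0.22 -0.22] w -0.0 0.0
delta frac [ 0.017  0.002 -0.901] spin frac 0.004 tool y in base frame deg 0.12
[([0.5407, -0.0823, 0.1326], 0.62), ([0.6847, 0.0129, 0.0347], 0.54)]
```

View pics/s2c.png

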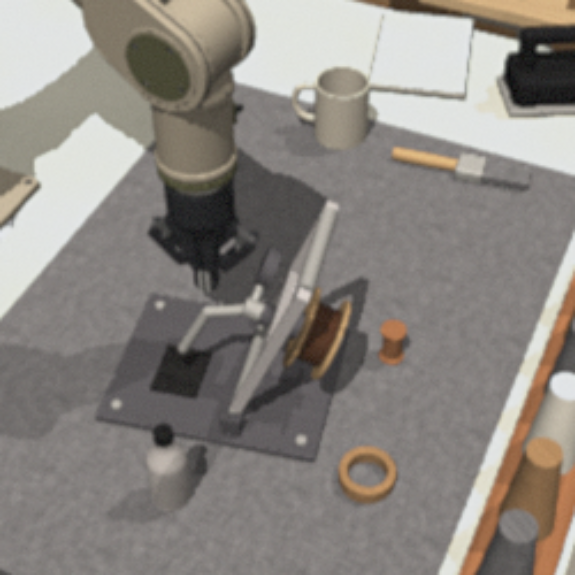

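Kickstand is down: ball at crop (182,350) above the pad, disc swung over to (268,265). Retreat upward, then go to the top bar.

Emit:
carry_out(deltas=[[0,-0.05,-0.3,0,-1],[0,-0.05,-0.6,0,-1],[0,0,-1,0,0],[0,0,-1,0,1],[0,0,-1,0,1]])

```text
clock: 6.78
position: [0.4681, -0.0418, 0.2643]
ee_rot: [0.633, 0.775, 0.0, -0.0]
ft_force: [-0.3, 0.4, 0.5]
grip_width: 0.639
grasp_force: 0.0
```

```bash
python3 go.py 78 0 .31; python3 -c "
from h import *
for n in('top','side'):
    p=camera(n);c=cloud(p);d=c-[.540,-.081,0];x=d@[.980,.198,0];y=d@[-.198,.980,0]
    m=(abs(y)<.05)&(c[...,2]>.238)&(c[...,2]<.255)&(x>.05)&(x<.11)
    print(n,m.sum(),[(round(np.median(x[m&(abs(y-k)<.012)])*1e3,1)) for k in(-.04,0,.04)],c[m][:,2].max())
    e=(abs(x)<.13)&(abs(y-.0)<.09)&(c[...,2]>.255);print(e.sum())
"
```

```text
t 6.775 pos [ 0.4681 -0.0418  0.2643] base [-62.7  52.6] F [-0.25  0.35  0.46] w 0.639 0.0
delta frac [-0.353  0.937 -0.305] spin frac 0.004 tool y in base frame deg 0.13
top 194 [np.float64(80.3), np.float64(80.2), np.float64(81.2)] 0.24877243624626122
3841
side 217 [np.float64(80.8), np.float64(80.3), np.float64(81.3)] 0.2500027840872025
7770
```

Emit:
carry_out(deltas=[[0,0,-0.31,0,1],[-0.1,0.3,-0.31,0,1],[-0.25,0.6,-0.31,0,1],[-0.35,0.95,-0.31,0,1],[-0.35,0.95,-0.31,0,1],[-0.35,0.95,-0.31,0,1]])

```text
clock: 7.62
position: [0.6178, -0.0654, 0.3097]
ee_rot: [0.633, 0.774, -0.001, -0.001]
ft_force: [-1.0, -0.4, -0.5]
grip_width: 0.999
grasp_force: 0.0
```

```bash
python3 go.py 80 0 .239
```

```text
t 7.625 pos [ 0.6178 -0.0654  0.3097] base [79.3 -0.1] F [-1.03 -0.41 -0.51] w 0.999 0.0
delta frac [0.001 0.006 0.472] spin frac 0.002 tool y in base frame deg 0.05
```

Emit:
carry_out(deltas=[[0,0,0.2,0,1],[0,0,0.36,0,1],[0,0,0.47,0,1],[0,0,0.47,0,1],[0,0,0.47,0,0],[0,0,0.47,0,-1],[0,0,0.47,0,-1],[0,0,0.47,0,-1],[0,0,0.47,0,-1],[0,0,0.47,0,-1],[0,0,0.47,0,-1]], force=30)

```text
clock: 9.0
position: [0.618, -0.065, 0.2409]
ee_rot: [0.633, 0.774, -0.0, -0.0]
ft_force: [-5.8, -0.2, 5.7]
grip_width: 0.197
grasp_force: 29.6
```

```bash
python3 go.py 40 0 .25; python3 -c "
from h import *
p=camera('side');save('s3',p);a=cv2.imread('pics/s3.png');cv2.imwrite('pics/s3c.png',cv2.resize(a[100:350,150:400],None,fx=2.3,fy=2.3))"
```

```text
t 9.0 pos [ 0.618  -0.065   0.2409] base [79.6  0.3] F [-5.81 -0.23  5.67] w 0.197 29.620167016983032
delta frac [-0.001 -0.264 -0.061] spin frac 0.003 tool y in base frame deg 0.1
```

View pics/s3c.png

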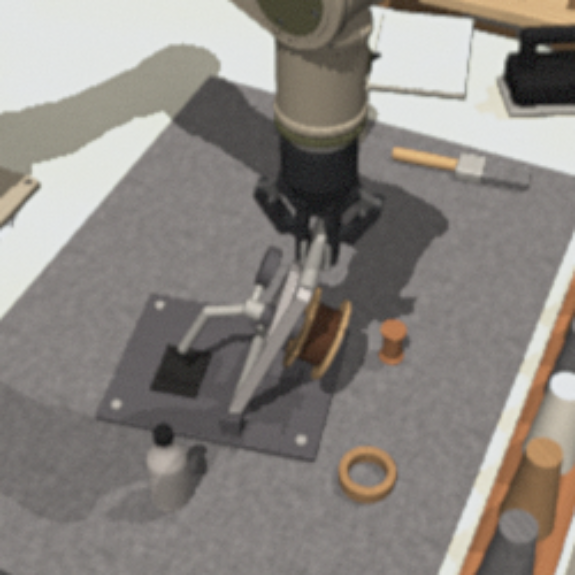

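Fingers straddle and hold the bar (opening ~17 mm, 30 N), leg still down. Bringing the bar up along its arc.

Emit:
carry_out(deltas=[[0,-0.042,-0.016,0,-1],[0,-0.084,-0.029,0,-1],[0,-0.127,-0.041,0,-1],[0,-0.169,-0.052,0,-1],[0,-0.213,-0.062,0,-1],[0,-0.257,-0.071,0,-1],[0,-0.3,-0.078,0,-1],[0,-0.344,-0.084,0,-1],[0,-0.388,-0.088,0,-1],[0,-0.433,-0.092,0,-1],[0,-0.455,-0.093,0,-1],[0,-0.477,-0.094,0,-1],[0,-0.477,-0.094,0,-1],[0,-0.477,-0.094,0,-1]])

```text
clock: 10.8
position: [0.5482, -0.0787, 0.2548]
ee_rot: [0.632, 0.775, 0.0, -0.0]
ft_force: [1.7, 5.5, 5.7]
grip_width: 0.199
grasp_force: 32.2
```

```bash
python3 go.py 1.4 0 .255
```

```text
t 10.8 pos [ 0.5482 -0.0787  0.2548] base [8.5 0.6] F [1.73 5.46 5.73] w 0.199 32.248581647872925
delta frac [-0.004 -0.047 -0.001] spin frac 0.005 tool y in base frame deg 0.15
```

Emit:
carry_out(deltas=[[0,-0.01,0,0,-1],[0,-0.02,0,0,-1],[0,-0.03,0,0,-1],[0,-0.03,0,0,-1],[0,-0.03,0,0,-1]])

```text
clock: 11.42
position: [0.5437, -0.0796, 0.2547]
ee_rot: [0.632, 0.775, 0.0, -0.0]
ft_force: [1.7, 4.5, 4.9]
grip_width: 0.198
grasp_force: 32.4
```

Emit:
carry_out(deltas=[[0,-0.01,0,0,-1],[0,-0.017,0,0,-1],[0,-0.017,0,0,-1],[0,-0.017,0,0,-1]])

```text
clock: 11.92
position: [0.5412, -0.0801, 0.2546]
ee_rot: [0.632, 0.775, 0.0, -0.0]
ft_force: [0.5, 5.7, 4.3]
grip_width: 0.201
grasp_force: 32.4
```

```bash
python3 go.py 0 0 .255; python3 -c "
from h import *
p=camera('side');save('s4',p);a=cv2.imread('pics/s4.png');cv2.imwrite('pics/s4c.png',cv2.resize(a[200:310,180:320],None,fx=5,fy=5,interpolation=cv2.INTER_CUBIC))
for q in('stand_end','pad'): print(q,[(b['position'],b['conf']) for b in boxes_of(q,p)])"
```

```text
t 11.925 pos [ 0.5412 -0.0801  0.2546] base [1.3 0.6] F [0.55 5.66 4.29] w 0.201 32.44515538215637
delta frac [-0.004 -0.009 -0.003] spin frac 0.005 tool y in base frame deg 0.15
stand_end [([0.4746, -0.0977, 0.1005], 0.58)]
pad [([0.4674, -0.1183, 0.015], 0.55)]
```

View pics/s4c.png

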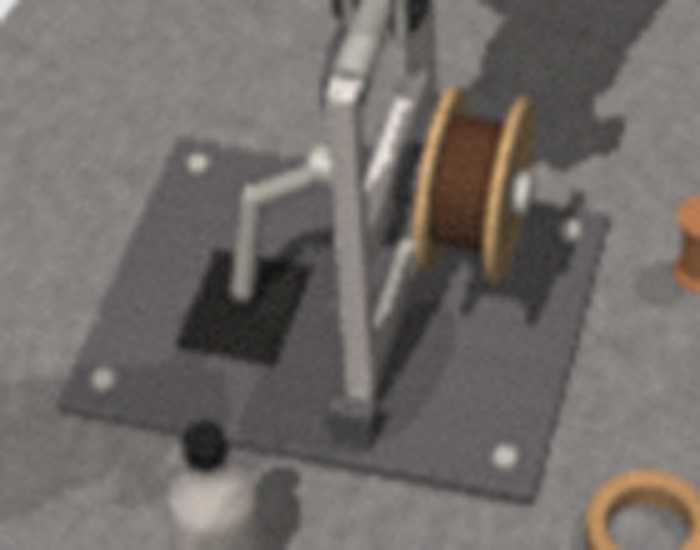

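Frame is almost upright, the leg end is over the pad at crop (242,297). Creeping on until the foot bears.

Emit:
carry_out(deltas=[[0,-0.006,0,0,-1],[0,-0.013,0,0,-1],[0,-0.013,0,0,-1],[0,-0.013,0,0,-1]])

```text
clock: 12.58
position: [0.5398, -0.0803, 0.2546]
ee_rot: [0.632, 0.775, 0.0, 0.0]
ft_force: [4.8, 4.3, 2.8]
grip_width: 0.194
grasp_force: 32.3
```

Emit:
carry_out(deltas=[[0,-0.006,0,0,-1],[0,-0.013,0,0,-1],[0,-0.013,0,0,-1],[0,-0.013,0,0,-1]])

```text
clock: 13.08
position: [0.5386, -0.0806, 0.2547]
ee_rot: [0.632, 0.775, 0.001, 0.001]
ft_force: [8.2, 4.8, 0.4]
grip_width: 0.196
grasp_force: 32.0
```

```bash
python3 go.py 0 0 .255
```

```text
t 13.075 pos [ 0.5386 -0.0806  0.2547] base [-1.3  0.7] F [8.16 4.84 0.37] w 0.196 32.00008034706116
delta frac [-0.004  0.009 -0.002] spin frac 0.006 tool y in base frame deg 0.18
```

Emit:
carry_out(deltas=[[0,0,0,0,-1],[0,0,0,0,-1],[0,0,0,0,-1],[0,0,0,0,-1]])

```text
clock: 13.58
position: [0.5386, -0.0806, 0.2547]
ee_rot: [0.632, 0.775, 0.001, 0.001]
ft_force: [9.6, 4.6, 0.2]
grip_width: 0.196
grasp_force: 32.0
```

```bash
python3 go.py 0 0 .255; python3 -c "
from h import *
p=camera('side');save('s5',p);a=cv2.imread('pics/s5.png');cv2.imwrite('pics/s5c.png',cv2.resize(a[130:310,180:400],None,fx=3,fy=3,interpolation=cv2.INTER_CUBIC))"
```

```text
t 13.575 pos [ 0.5386 -0.0806  0.2547] base [-1.3  0.6] F [9.64 4.62 0.19] w 0.196 31.99982464313507
delta frac [-0.004  0.009 -0.002] spin frac 0.006 tool y in base frame deg 0.18
```

View pics/s5c.png

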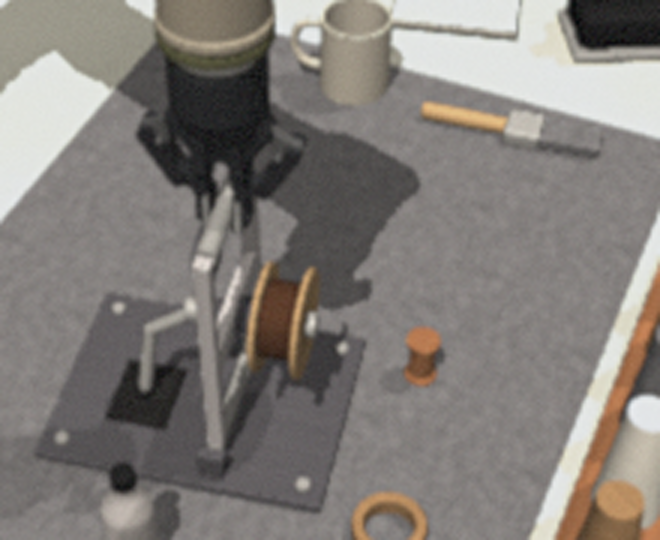

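The frame is upright, the leg's foot is on the pad at crop (147,387), the bar is held at (225,205), and the bystanders have not moved.

```bash
python3 -c "
from workcell import ticket
print(ticket.hand_in())"
```

```text
the job is handed in; nothing more can be done
None
```

The job is handed in at about 13.6 s: the kickstand is flipped fully down, the frame is upright with the foot pressing on the pad, and the gripper still holds the top bar; the nearby bystanders in the last view were undisturbed.

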